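# Scrape the offcuts off the cutting board into its catch tray

### The job

The scraper lies on its side: stand it upright on its foot on the bench and let go, then take hold of it afresh by its handle and, with its foot down on the steel plate, wipe all three copper offcuts off the open end of the plate so that they lie in the catch tray; do not touch the offcuts with the fingers. When the tray holds all three, stand the scraper upright on its foot on the bare bench again and let go. Leave the other tools where they are.

Things in the scene. Friction and masses are not known exactly. Their poses are not given: they have to be found in the camera images.
- scraper: Wooden scraper, 0.4 kg, an upside-down T. Origin: centre of the foot's underside (steel-shod); z: foot to handle, y: along the foot, x: across its thickness. Foot 44 (x) x 134 (y) x 45 (z) mm; handle centred on top, 24 (x) x 50 (y) x 60 (z) mm; 105 mm tall. Starts lying on its side, x axis up, handle pointing away to the robot's right, 10 to 34 mm above the bench.
- handle_top (a point): Centre of the scraper handle's end face, 105 mm from the scraper's origin along its z.
- board: Fixed cutting board with a catch tray on its +y end. Origin: centre of the board's underside (without tray), z up. Board 166 (x) x 200 (y) x 50 mm, timber, topped by a steel plate. Rails along both x sides, 150 mm apart inside, stand 10 mm above the plate; the plate's y ends are open. Offcuts start at y > -40 mm: room to set the scraper down at the -y end.
- plate_top (a point): Centre of the steel plate's top face, 50 mm above the bench; axes as the board's. The plate reaches 100 mm from it to either y end.
- tray (a point): Centre of the catch tray's floor, 6 mm above the bench, 44 mm below the plate; axes as the board's. The tray is 150 (x) x 108 (y) mm inside and begins at the plate's +y end (y = 100 mm from the board's centre); its three outer walls rise to 60 mm above the bench.
- strip: Straight copper offcut lying on the plate, 60 x 16 x 6 mm, length along x. Origin: centre of its underside.
- angle: L-shaped copper offcut lying on the plate, legs 50 and 38 mm, 14 mm wide, 6 mm thick. Origin: middle of its 50 x 38 mm outline, underside.
- bow: C-shaped copper offcut lying on the plate, about 60 mm long in y and 35 mm in x, 13 mm wide, 6 mm thick. Origin: near its middle, underside.
- hammer: Bystander: a hammer lying beyond the tray, 240 mm long; leave alone.
- punch_cup: Bystander: a bamboo cup of steel punches, 72 mm across, 150 mm tall with the punches; leave alone.
- doming_block: Bystander: a 56 mm brass cube; leave alone.
- mandrel: Bystander: a tapered steel ring mandrel lying down, 220 mm long; leave alone.
- polish_jar: Bystander: a jar with a lid, 68 mm across, 75 mm tall; leave alone.
- soldering_brick: Bystander: a flat fired-clay brick, 110 x 75 x 30 mm; leave alone.
Not all that is in view belongs to the job. Leave any yellow look-alike of the strip alone. Leave any pink look-alike of the angle alone.

How it is judged:
On the way, in this order (a step that is already met when the one before it is completed fails the run):
1. the scraper stands upright on its foot on the bench and has been let go (angle between scraper's own z axis and vertical below 0.1 rad and height (world z) of handle_top above 0.095 m and height (world z) of scraper below 0.005 m and linear speed of scraper below 0.02 m/s and contact force between the fingers and scraper below 0.1 N), for 0.2 s.
2. the scraper's foot is down on the steel plate, between the rails (z of scraper in the frame of plate_top between -0.004 and 0.005 m and x of scraper in the frame of plate_top between -0.03 and 0.03 m and y of scraper in the frame of plate_top between -0.14 and 0.12 m and angle between scraper's own z axis and vertical below 0.25 rad), for 0.1 s.
3. all three offcuts are in the catch tray (x of strip in the frame of tray between -0.078 and 0.078 m and y of strip in the frame of tray between -0.056 and 0.056 m and z of each of strip, angle, bow in the frame of tray below 0.038 m and x of angle in the frame of tray between -0.078 and 0.078 m and y of angle in the frame of tray between -0.056 and 0.056 m and x of bow in the frame of tray between -0.078 and 0.078 m and y of bow in the frame of tray between -0.056 and 0.056 m), for 0.2 s.
At the end, for the whole second after the job is handed in: All three offcuts lie still in the catch tray (origins within its floor outline plus 2 mm, at least 6 mm below the plate's top); the scraper stands on the bench itself, off the board, upright within 0.1 rad, its foot within 5 mm of the bench, released and still (all of step 1 and all of step 3 and linear speed of each of strip, angle, bow below 0.02 m/s); the robot touches nothing.
It fails at once if a finger touches an offcut (contact force between the fingers and strip above 0.5 N or contact force between the fingers and angle above 0.5 N or contact force between the fingers and bow above 0.5 N).
It fails at once if another tool is moved by more than 30 mm (distance of any of hammer, punch_cup, doming_block, mandrel, polish_jar, soldering_brick from where it was at the start of the episode above 0.03 m).
It also fails if it takes over 66 s, if anything falls off the work surface, if the arm or the gripper's body presses on something with over 40 N, if the wrist force passes 120 N, or if a joint passes its speed limit or range.

### The arm

A 6-joint arm with a two-finger parallel gripper is mounted at the origin on the work surface. World frame = base frame: x ahead of the robot, y to its left, z up, the work surface at z = 0. Lengths are in m, angles in rad, forces in N, time in s.
With the tool pointing down it reaches from about 0.25 to 0.775 m from the base axis. Payload 4 kg.
Tool frame: the origin (TCP) lies at the very end of the fingers, on their centre line; the grasp point (between the pads) lies 19 mm behind it; z points along the fingers, y is the line along which they close (so a half turn about z gives the same grasp; the last joint's range is limited). The gripper opens to 94 mm and grips with 3 to 60 N. Pads are 16 mm wide; open, the fingers measure 119 mm over their backs; the gripper's body (75 mm by 177 mm) begins 78 mm behind the grasp point.
Start: joints at [1.126, 0.087, 1.371, -0, 1.684, -0.103], TCP at [0.184, 0.518, 0.206] pointing down, gripper open.
Joint ranges: [-3.1, 3.1], [-0.76, 2.03], [0.27, 2.55], [-1.08, 4.22], [0.17, 2.65], [-2.57, 2.57]. Speed limits (rad/s): [2.79, 2.79, 3.14, 3.14, 3.14, 3.14].

### API

Orientations are given as [roll, pitch, yaw] about the fixed x, y, z axes, in that order (R = Rz(yaw) Ry(pitch) Rx(roll)).
In Python, from bench import robot, vision gives the robot as it stands.
- The arm moves only by the shell command python3 -m crank 'ROWS'. ROWS is JSON, a list of rows, each a list of 3 entries, a list of its own where there are three numbers: the closure, from 0 (fully open) to 1 (shut), then the shift along the tool's x, y, z in m, then the turn, a rotation vector about the tool's x, y, z in degrees. A call has 1 to 8 rows; each row shifts and turns the commanded pose from where the row before left it, along the tool's axes as they then stand; what a row does not reach is not made up. A row lasts 1/10 s, in which the tool goes at most 50 mm and 8.59 degrees, less where a joint would pass 70% of its speed; a pose out of reach is approached as far as the arm can. A call with a gripper value outside its range is refused whole. The fingers move at their own pace and stop on an object; the grip force is fixed at half the most. Time passes only in rows, so rows that do not move let the fingers close. It gives the time, the measured TCP pose, the force, the opening and the grip force at its end, in the units of the state.
- robot.get_obs(): the state, without advancing time (a new reading comes with each control period).
- vision.snapshot(name): name is "scene" or "side" or "wrist"; returns a dict with "color" (480x640x3 uint8, red, green, blue), "z_map" (480x640 float32, m along the optical axis (not along the pixel's ray), 0 where there is no reading), "fx", "fy", "cx", "cy" (pixels), "dist" ([k1, k2, p1, p2, k3] as OpenCV has them; the pictures are not rectified), "R" (3x3) and "t" (3): a world point X has camera coordinates R X + t. Camera axes: x right, y down, z forward; pixel columns grow to the right and rows downward; lengths in m; the calibration is good to about 2 mm. A picture is of the moment at which its call begins.
- robot.close_job(): hands the job in; it is judged then, once.
The state is a dict: "time": time; "joint_positions": joint angles; "qvel": joint speeds; "joint_torque": joint torques, N m; "tool_pos": TCP position; "ee_rot": TCP orientation; "wrist_force": force on the tool from outside, world axes, zero at the start; "wrist_torque": the same for the moment, N m; "width": finger opening in m; "finger_force": force on a finger pad.
Only numpy, scipy, OpenCV 4.12 (cv2) and the standard library are available. Lean on these libraries where they do the work, as an engineer would, in place of code of your own. Each camera call takes 0.05 s, during which the arm holds its last target. There are 200 camera calls.

## Working session

There is one attempt and no reset: what is moved stays moved. The work goes in short steps, Python scripts to look and compute and a shell command to move; the robot and the scene stay as the last step left them, time stands still between calls to the robot, and variables do not carry over. Pictures are saved under pics/ and viewed, at most 10 in all, crops included, and the job is handed in when it is done.

```bash
ls; mkdir -p pics; cat > h.py <<'E'
import numpy as np, cv2
from bench import robot, vision
def snap(n,f):
    s=vision.snapshot(n); cv2.imwrite(f'pics/{f}.png',s['color'][:,:,::-1]); np.savez(f'pics/{f}.npz',**s); return s
def world(s,u,v,r=2):
    u,v=int(u),int(v); p=s['z_map'][v-r:v+r+1,u-r:u+r+1]; z=np.median(p[p>0])
    return lift(s,u,v,z)
def lift(s,u,v,z):
    K=np.array([[s['fx'],0,s['cx']],[0,s['fy'],s['cy']],[0,0,1]],float)
    a=cv2.undistortPoints(np.array([[[u,v]]],float),K,np.array(s['dist'],float))[0,0]
    return s['R'].T@(np.array([a[0]*z,a[1]*z,z])-s['t'])
def cloud(s):
    K=np.array([[s['fx'],0,s['cx']],[0,s['fy'],s['cy']],[0,0,1]],float)
    v,u=np.mgrid[:480,:640]; a=cv2.undistortPoints(np.stack([u.ravel(),v.ravel()],1).astype(float)[:,None],K,np.array(s['dist'],float))[:,0]
    z=s['z_map'].ravel().astype(float); P=np.c_[a*z[:,None],z]-s['t']; W=(P@s['R']).reshape(480,640,3); W[s['z_map']==0]=np.nan; return W
E
python3 - <<'E'
from h import *
o=robot.get_obs(); print(o)
a=snap('scene','scene0'); snap('side','side0')
print(a['t'],a['R'])
E
```

```text
pics
{'time': 0.0, 'joint_positions': array([ 1.12589660e+00,  8.79501258e-02,  1.37221236e+00, -4.95575937e-05,
        1.68358220e+00, -1.03095314e-01]), 'qvel': array([-0.00036433,  0.00049244, -0.0008502 ,  0.00231019, -0.00407577,
        0.00091666]), 'joint_torque': array([ 3.95892976e-04, -3.40165758e+01, -3.02431369e+01,  7.18233478e-02,
        3.27528280e-02, -1.53414721e-04]), 'tool_pos': array([0.18414122, 0.51769377, 0.20432808]), 'ee_rot': array([-3.13944698e+00, -1.72478474e-04,  2.79978253e+00]), 'wrist_force': array([ 0.76793871, -0.29936107,  0.5424467 ]), 'wrist_torque': array([ 0.0562995 , -0.05843039,  0.01782191]), 'finger_force': 0.0, 'width': 0.09396122927192264}
[-0.51345323 -0.18805422  1.1957868 ] [[ 0.8606297   0.50903976  0.01396554]
 [ 0.42645986 -0.70548254 -0.56606216]
 [-0.2782957   0.49312565 -0.82424426]]
```

View pics/scene0.png

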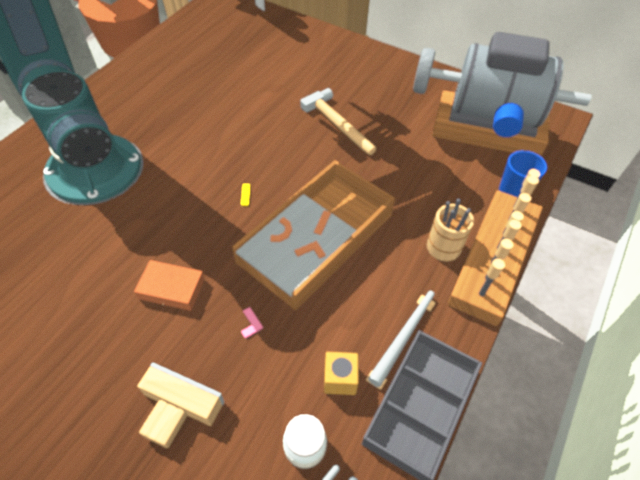

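View pics/side0.png

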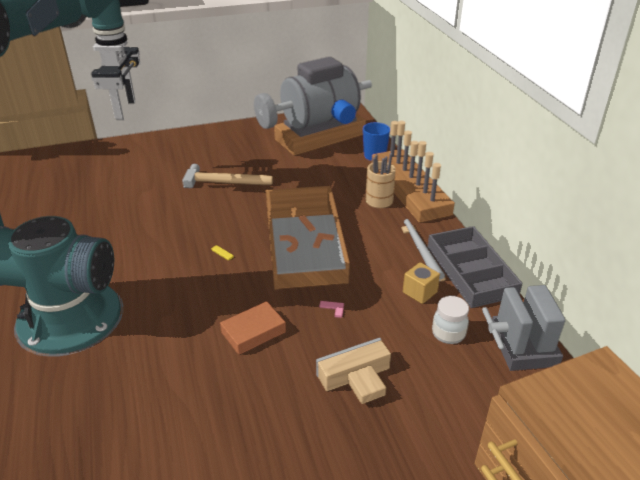

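The scene view shows the scraper at (180,400), with its foot at the upper right and its handle pointing to (160,430). On the plate are the bow (282,231), the strip (321,221) and the angle (310,249). The look-alikes to leave alone are the yellow strip (246,194) and the pink angle (252,322). In the side view the scraper is at (355,370) and the plate at (308,243). The scraper is the only T, and the brick (170,284) is just a flat block.

```bash
python3 - <<'E'
from h import *
for n,c in (('scene0',(178,400)),('side0',(355,370))):
    s=dict(np.load(f'pics/{n}.npz')); W=cloud(s); print(n)
    v,u=np.mgrid[:480,:640]
    m=(abs(u-c[0])<75)&(abs(v-c[1])<75)&(W[...,2]>.008)&(W[...,2]<.07)
    # component containing c
    k,l=cv2.connectedComponents(m.astype(np.uint8)); m=l==l[c[1],c[0]]
    P=W[m]; print('n',len(P),P.min(0),P.max(0))
    for lo,hi in ((.038,.06),(.026,.038)):
        q=P[(P[:,2]>lo)&(P[:,2]<hi)]; r=cv2.minAreaRect(q[:,:2].astype(np.float32)); print(lo,len(q),np.median(q[:,2]),r, cv2.boxPoints(r).round(3).tolist())
    c0=s['color'].astype(int); R,G,B=c0[...,0],c0[...,1],c0[...,2]
    z=W[...,2]; pl=(abs(z-.05)<.006)&(W[...,0]>.2)&(abs(R-B)<40)&(G>90); k,l,st,ce=cv2.connectedComponentsWithStats(pl.astype(np.uint8)); i=1+np.argmax(st[1:,4]); q=W[l==i]; r=cv2.minAreaRect(q[:,:2].astype(np.float32)); print('plate',len(q),np.median(q[:,2]),r,cv2.boxPoints(r).round(3).tolist())
    # bounding objects
    m=(z>.012)&(z<.3)
    k,l,st,ce=cv2.connectedComponentsWithStats(m.astype(np.uint8))
    for i in range(1,k):
        if st[i,4]>150:
            q=W[l==i]; print(ce[i].round(),np.percentile(q,[2,98],axis=0).round(3).tolist())
s=dict(np.load('pics/scene0.npz'))
for p in ((282,231),(321,221),(310,249)): print(world(s,*p,0))
im=s['color'][330:470,110:300,::-1]; im2=s['color'][160:310,230:400,::-1]
cv2.imwrite('pics/crop1.png',np.hstack([cv2.resize(im,(400,300)),cv2.resize(im2,(400,300))]))
E
```

```text
scene0
n 3947 [ 0.44961827 -0.40535077  0.0081069 ] [ 0.58952825 -0.28970122  0.04913761]
0.038 2288 0.04430814540228395 ((0.5230265259742737, -0.3482213616371155), (0.13549228012561798, 0.10239831358194351), 7.039005279541016) [[0.44999998807907104, -0.3059999942779541], [0.4620000123977661, -0.40700000524520874], [0.597000002861023, -0.39100000262260437], [0.5839999914169312, -0.289000004529953]]
0.026 1355 0.03414576998703561 ((0.5392781496047974, -0.35834693908691406), (0.13735471665859222, 0.08460521697998047), 25.8610897064209) [[0.45899999141693115, -0.3499999940395355], [0.4959999918937683, -0.4259999990463257], [0.6200000047683716, -0.3659999966621399], [0.5830000042915344, -0.28999999165534973]]
plate 5210 0.05029229387903767 ((0.5293925404548645, 0.03693455457687378), (0.20192772150039673, 0.15127894282341003), 80.0101318359375) [[0.43700000643730164, -0.04899999871850014], [0.5860000252723694, -0.07599999755620956], [0.6209999918937683, 0.12300000339746475], [0.47200000286102295, 0.14900000393390656]]
[ 63. 109.] [[-0.133, -0.088, 0.013], [0.111, 0.104, 0.291]]
[500. 152.
[... 1786 characters left out ...]
129.  89.] [[0.195, 0.552, 0.204], [0.215, 0.569, 0.285]]
[116. 104.] [[0.159, 0.448, 0.206], [0.179, 0.47, 0.292]]
[222. 176.] [[0.306, 0.369, 0.013], [0.526, 0.495, 0.027]]
[306. 239.] [[0.444, -0.073, 0.015], [0.638, 0.252, 0.061]]
[ 57. 276.] [[-0.078, -0.088, 0.013], [0.11, 0.038, 0.224]]
[421. 270.] [[0.703, -0.188, 0.013], [0.808, 0.068, 0.058]]
[548. 388.] [[0.62, -0.74, 0.017], [0.936, -0.039, 0.202]]
[451. 318.] [[0.71, -0.318, 0.014], [0.769, -0.259, 0.077]]
[252. 325.] [[0.306, -0.211, 0.013], [0.417, -0.123, 0.032]]
[356. 368.] [[0.454, -0.404, 0.014], [0.584, -0.299, 0.046]]
[0.49097555 0.04169324 0.04984371]
[0.54883515 0.09971608 0.05767353]
[0.56448376 0.02991209 0.05520187]
```

View pics/crop1.png

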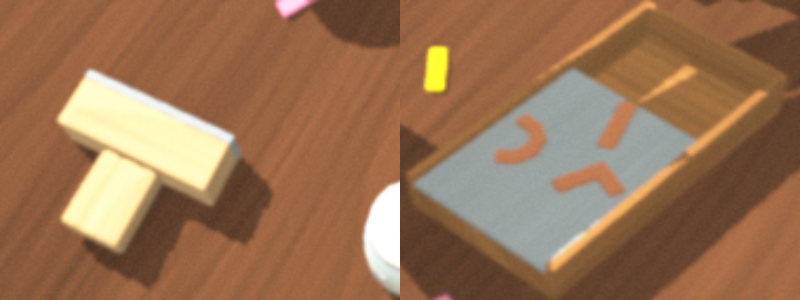

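The crop confirms it: a wooden T with a steel shoe at its upper-right edge, and three copper pieces on the plate. I'll write a planning helper that prints rows, then move to hover over the handle.

```bash
cat >> h.py <<'E'
from scipy.spatial.transform import Rotation as Ro
def pose(): 
    o=robot.get_obs(); return np.array(o['tool_pos']),Ro.from_euler('xyz',o['ee_rot'])
def mk(ydir,tilt_deg):
    """tool y along ydir(horizontal angle deg), z down, then turned about tool y by tilt (right hand)"""
    a=np.radians(ydir); y=np.array([np.cos(a),np.sin(a),0]); z=np.array([0,0,-1.]); x=np.cross(y,z)
    return Ro.from_matrix(np.c_[x,y,z])*Ro.from_euler('y',tilt_deg,degrees=True)
def plan(p1,R1,g=None,n=None,start=None):
    p0,R0=start or pose(); rv=(R0.inv()*R1).as_rotvec(degrees=True)
    k=max(int(np.ceil(max(np.linalg.norm(p1-p0)/.048,np.linalg.norm(rv)/8.5))),n or 1)
    print('rows',k)
    p,R=p0,R0; out=[]
    for i in range(k):
        d=R.inv().apply(p0+(p1-p0)*(i+1)/k-p); d=d.round(4); t=(rv/k).round(2)
        out.append([g,d.tolist(),t.tolist()]); p=p+R.apply(d); R=R*Ro.from_rotvec(t,degrees=True)
    for i in range(0,k,8): print(str(out[i:i+8]).replace(' ',''))
    return p1,R1
E
python3 - <<'E'
from h import *
plan(np.array([.52,-.36,.26]),mk(7,0),0)
E
```

```text
rows 20
[[0,[-0.0305,-0.0357,-0.0027],[-0.01,0.0,3.17]],[0,[-0.0325,-0.034,-0.0027],[-0.01,0.0,3.17]],[0,[-0.0343,-0.0321,-0.0028],[-0.01,0.0,3.17]],[0,[-0.036,-0.0302,-0.0027],[-0.01,0.0,3.17]],[0,[-0.0376,-0.0282,-0.0027],[-0.01,0.0,3.17]],[0,[-0.0392,-0.026,-0.0028],[-0.01,0.0,3.17]],[0,[-0.0405,-0.0238,-0.0027],[-0.01,0.0,3.17]],[0,[-0.0417,-0.0216,-0.0028],[-0.01,0.0,3.17]]]
[[0,[-0.0429,-0.0192,-0.0027],[-0.01,0.0,3.17]],[0,[-0.0439,-0.0168,-0.0028],[-0.01,0.0,3.17]],[0,[-0.0447,-0.0143,-0.0027],[-0.01,0.0,3.17]],[0,[-0.0455,-0.0119,-0.0028],[-0.01,0.0,3.17]],[0,[-0.0461,-0.0093,-0.0028],[-0.01,0.0,3.17]],[0,[-0.0465,-0.0067,-0.0027],[-0.01,0.0,3.17]],[0,[-0.0468,-0.0042,-0.0028],[-0.01,0.0,3.17]],[0,[-0.047,-0.0016,-0.0028],[-0.01,0.0,3.17]]]
[[0,[-0.0469,0.001,-0.0027],[-0.01,0.0,3.17]],[0,[-0.0469,0.0036,-0.0028],[-0.01,0.0,3.17]],[0,[-0.0466,0.0062,-0.0028],[-0.01,0.0,3.17]],[0,[-0.0461,0.0088,-0.0027],[-0.01,0.0,3.17]]]
```

```bash
python3 -m crank '[[0,[-0.03,-0.036,-0.003],[0,0,3.2]],[0,[-0.032,-0.034,-0.003],[0,0,3.2]],[0,[-0.034,-0.032,-0.003],[0,0,3.2]],[0,[-0.036,-0.03,-0.003],[0,0,3.2]],[0,[-0.038,-0.028,-0.003],[0,0,3.2]],[0,[-0.039,-0.026,-0.003],[0,0,3.2]],[0,[-0.04,-0.024,-0.003],[0,0,3.2]],[0,[-0.042,-0.022,-0.003],[0,0,3.2]]]'
python3 -m crank '[[0,[-0.043,-0.019,-0.003],[0,0,3.2]],[0,[-0.044,-0.017,-0.003],[0,0,3.2]],[0,[-0.045,-0.014,-0.003],[0,0,3.2]],[0,[-0.045,-0.012,-0.003],[0,0,3.2]],[0,[-0.046,-0.009,-0.003],[0,0,3.2]],[0,[-0.046,-0.007,-0.003],[0,0,3.2]],[0,[-0.047,-0.004,-0.003],[0,0,3.2]],[0,[-0.047,-0.002,-0.003],[0,0,3.2]]]'
python3 -m crank '[[0,[-0.047,0.001,-0.003],[0,0,3.2]],[0,[-0.047,0.004,-0.003],[0,0,3.2]],[0,[-0.046,0.006,-0.003],[0,0,3.2]],[0,[-0.046,0.009,-0.003],[0,0,3.2]],[0,[0,0,0],[0,0,0]],[0,[0,0,0],[0,0,0]]]'
python3 - <<'E'
from h import *
s=snap('wrist','w1'); W=cloud(s); z=W[...,2]
m=((z>.036)&(z<.06)).astype(np.uint8); m=cv2.erode(m,np.ones((5,5)))
k,l,st,ce=cv2.connectedComponentsWithStats(m)
for i in range(1,k):
    if st[i,4]>800:
        q=W[l==i]; r=cv2.minAreaRect(q[:,:2].astype(np.float32)); print(ce[i],st[i,4],np.median(q[:,2]),r)
m=((z>.028)&(z<.0385)).astype(np.uint8); m=cv2.erode(m,np.ones((7,7)))
k,l,st,ce=cv2.connectedComponentsWithStats(m)
for i in range(1,k):
    if st[i,4]>800:
        q=W[l==i]; r=cv2.minAreaRect(q[:,:2].astype(np.float32)); print(ce[i],st[i,4],np.median(q[:,2]),r)
print(robot.get_obs()['joint_positions'])
E
```

```text
time: 0.9
tool_pos: [0.3165, 0.1653, 0.2293]
ee_rot: [3.141, 0.0, 2.351]
wrist_force: [1.0, -0.1, 0.2]
width: 0.0938
finger_force: 0.0
time: 1.7
tool_pos: [0.4487, -0.1864, 0.253]
ee_rot: [-3.141, -0.001, 1.903]
wrist_force: [0.9, 1.0, 1.1]
width: 0.094
finger_force: 0.0
time: 2.3
tool_pos: [0.5142, -0.3605, 0.2631]
ee_rot: [-3.139, -0.003, 1.682]
wrist_force: [0.4, 0.1, 0.3]
width: 0.0939
finger_force: 0.0
[579.3168277   21.96095008] 2484 0.05670236834750099 ((0.735282838344574, -0.15180571377277374), (0.05468570813536644, 0.05119726061820984), 28.36051368713379)
[331.12921952 166.42592991] 4651 0.04470765537859921 ((0.5208587646484375, -0.3191341459751129), (0.12949343025684357, 0.04122340306639671), 6.914269924163818)
[186.86959329  10.64364106] 1549 0.030652157329987852 ((0.36821049451828003, -0.18816006183624268), (0.1031741350889206, 0.025093799456954002), 5.795998573303223)
[331.92627824 214.4411415 ] 1682 0.03466342546680083 ((0.5268972516059875, -0.37166017293930054), (0.04283398762345314, 0.05142949894070625), 7.036402702331543)
[-7.00824628e-01  2.62852473e-01  1.05234330e+00  5.18132760e-04
  1.82863684e+00 -8.12882036e-01]
```

View pics/w1.png

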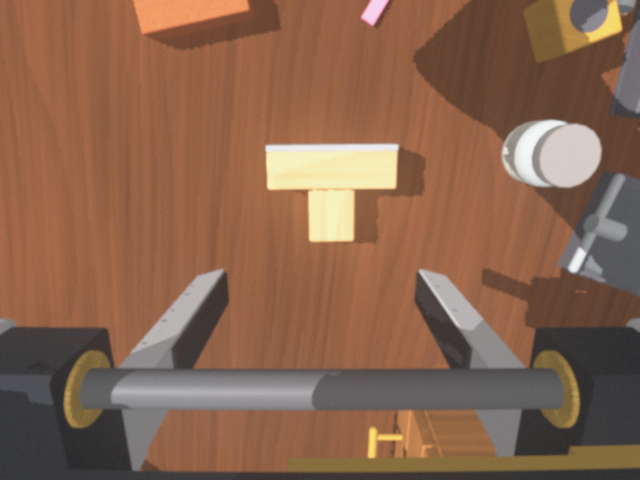

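The wrist view has the scraper foot centred at (331,166) and the handle at (332,214), both clear of the brick and the jar. Yaw is 7.0°.

```bash
python3 - <<'E'
from h import *
R=mk(7,40); z=R.apply([0,0,1]); g=np.array([.5275,-.3765,.026])
t=g+.019*z
a=plan(t-.1*z,R,0); plan(t,R,0,start=a)
E
```

```text
rows 5
[[0,[-0.0141,0.0024,0.0353],[0.03,7.98,-0.11]],[0,[-0.0189,0.0024,0.0329],[0.03,7.98,-0.11]],[0,[-0.0233,0.0024,0.03],[0.03,7.98,-0.11]],[0,[-0.0273,0.0023,0.0265],[0.03,7.98,-0.11]],[0,[-0.0306,0.0023,0.0224],[0.03,7.98,-0.11]]]
rows 3
[[0,[-0.0,-0.0,0.0333],[0.0,0.0,0.0]],[0,[-0.0,0.0,0.0334],[0.0,0.0,0.0]],[0,[-0.0,0.0,0.0333],[0.0,0.0,0.0]]]
```

```bash
python3 -m crank '[[0,[-0.014,0.0024,0.035],[0,8,-0.1]],[0,[-0.019,0.0024,0.033],[0,8,-0.1]],[0,[-0.023,0.0024,0.03],[0,8,-0.1]],[0,[-0.027,0.0024,0.0265],[0,8,-0.1]],[0,[-0.0306,0.0024,0.0224],[0,8,-0.1]],[0,[0,0,0],[0,0,0]],[0,[0,0,0],[0,0,0]]]'
python3 - <<'E'
from h import *
R=mk(7,40); z=R.apply([0,0,1]); g=np.array([.5275,-.3765,.026])
plan(g+.019*z,R,0,4); print(robot.get_obs()['joint_positions'])
E
```

```text
time: 3.05
tool_pos: [0.5327, -0.4251, 0.0778]
ee_rot: [-3.131, -0.716, 1.684]
wrist_force: [-0.2, 0.3, 0.4]
width: 0.0939
finger_force: 0.0
rows 4
[[0,[0.0006,0.0003,0.0225],[-0.07,-0.26,-0.09]],[0,[0.0008,0.0003,0.0226],[-0.07,-0.26,-0.09]],[0,[0.0008,0.0002,0.0225],[-0.07,-0.26,-0.09]],[0,[0.0009,0.0003,0.0225],[-0.07,-0.26,-0.09]]]
[-0.92578943  0.91978523  0.61461239  0.41577481  2.21237372 -0.89661786]
```

```bash
python3 -m crank '[[0,[0.001,0,0.022],[0,-0.3,0]],[0,[0.001,0,0.022],[0,-0.3,0]],[0,[0.001,0,0.022],[0,-0.3,0]],[0,[0.001,0,0.02],[0,0,0]],[0,[0,0,0],[0,0,0]],[0,[0,0,0],[0,0,0]]]'
python3 - <<'E'
from h import *
R=mk(7,40); z=R.apply([0,0,1]); g=np.array([.5275,-.3765,.026])
plan(g+.019*z,R,0)
E
```

```text
time: 3.65
tool_pos: [0.5304, -0.3713, 0.0375]
ee_rot: [3.125, -0.667, 1.704]
wrist_force: [0.1, -0.3, -0.6]
width: 0.0942
finger_force: 0.0
rows 1
[[0,[-0.0103,-0.0039,0.025],[0.54,1.76,0.51]]]
```

```bash
python3 - <<'E'
from h import *
print(robot.get_obs()['joint_positions'])
R=mk(7,15); z=R.apply([0,0,1]); g=np.array([.5275,-.3765,.026])
t=g+.019*z; a=plan(t-.05*z,R,0); plan(t,R,0,start=a)
E
```

```text
[-0.88501444  0.79124386  0.89041036  0.38419186  2.01313869 -0.94587049]
rows 3
[[0,[0.0005,-0.0011,-0.0075],[0.21,-7.75,0.13]],[0,[-0.0006,-0.0011,-0.0075],[0.21,-7.75,0.13]],[0,[-0.0016,-0.0012,-0.0073],[0.21,-7.75,0.13]]]
rows 2
[[0,[0.0,-0.0,0.025],[0.0,0.0,0.0]],[0,[0.0,-0.0,0.025],[0.0,0.0,0.0]]]
```

```bash
python3 -m crank '[[0,[0.0,-0.001,-0.0075],[0.2,-7.75,0.13]],[0,[0,-0.001,-0.0075],[0.2,-7.75,0.13]],[0,[-0.002,-0.001,-0.0075],[0.2,-7.75,0.13]],[0,[0,0,0],[0,0,0]],[0,[0,0,0],[0,0,0]]]'
python3 - <<'E'
from h import *
R=mk(7,15); z=R.apply([0,0,1]); g=np.array([.5275,-.3765,.026])
plan(g+.019*z,R,0,3)
E
```

```text
time: 4.15
tool_pos: [0.528, -0.3851, 0.0496]
ee_rot: [-3.138, -0.271, 1.689]
wrist_force: [0.1, -0.2, -0.3]
width: 0.0941
finger_force: 0.0
rows 3
[[0,[0.0006,0.0002,0.0147],[-0.06,-0.18,-0.07]],[0,[0.0006,0.0003,0.0147],[-0.06,-0.18,-0.07]],[0,[0.0007,0.0002,0.0147],[-0.06,-0.18,-0.07]]]
```

```bash
python3 -m crank '[[0,[0.001,0,0.0147],[0,-0.2,0]],[0,[0.001,0,0.0147],[0,-0.2,0]],[0,[0,0,0.0147],[0,-0.2,0]],[0,[0,0,0],[0,0,0]],[0,[0,0,0],[0,0,0]]]'
python3 - <<'E'
from h import *
R=mk(7,15); z=R.apply([0,0,1]); g=np.array([.5275,-.3765,.026])
plan(g+.019*z,R,0)
E
```

```text
time: 4.65
tool_pos: [0.5245, -0.3723, 0.0026]
ee_rot: [-3.133, -0.267, 1.685]
wrist_force: [-1.5, -0.4, 2.7]
width: 0.0938
finger_force: 1.2
rows 1
[[0,[0.0017,0.0024,-0.0048],[-0.41,-0.29,-0.42]]]
```

```bash
python3 -m crank '[[0,[0.001,0.002,-0.006],[0,0,0]],[0.3,[0,0,0],[0,0,0]],[1,[0,0,0],[0,0,0]],[1,[0,0,0],[0,0,0]],[1,[0,0,0],[0,0,0]],[1,[0,0,0],[0,0,0]],[1,[0,0,0],[0,0,0]],[1,[0,0,0],[0,0,0]]]'
python3 - <<'E'
from h import *
p,R0=pose()
a=plan(p+[0,0,.09],R0,1,4)
R=mk(7,-75); g=np.array([.523,-.36,.12])
plan(g+.019*R.apply([0,0,1]),R,1,start=a)
E
```

```text
time: 5.45
tool_pos: [0.5264, -0.3709, 0.0081]
ee_rot: [-3.132, -0.266, 1.687]
wrist_force: [-0.8, -0.8, 0.8]
width: 0.0497
finger_force: 30.0
rows 4
[[1,[0.0059,-0.0002,-0.0217],[0.0,0.0,0.0]],[1,[0.006,-0.0002,-0.0217],[0.0,0.0,0.0]],[1,[0.0059,-0.0003,-0.0217],[0.0,0.0,0.0]],[1,[0.0059,-0.0002,-0.0217],[0.0,0.0,0.0]]]
rows 11
[[1,[-0.0002,-0.0002,-0.0017],[-0.06,-8.21,0.01]],[1,[-0.0005,-0.0002,-0.0016],[-0.06,-8.21,0.01]],[1,[-0.0006,-0.0002,-0.0015],[-0.06,-8.21,0.01]],[1,[-0.0009,-0.0002,-0.0014],[-0.06,-8.21,0.01]],[1,[-0.0011,-0.0002,-0.0013],[-0.06,-8.21,0.01]],[1,[-0.0012,-0.0002,-0.0011],[-0.06,-8.21,0.01]],[1,[-0.0014,-0.0002,-0.0009],[-0.06,-8.21,0.01]],[1,[-0.0015,-0.0001,-0.0007],[-0.06,-8.21,0.01]]]
[[1,[-0.0016,-0.0002,-0.0005],[-0.06,-8.21,0.01]],[1,[-0.0017,-0.0002,-0.0002],[-0.06,-8.21,0.01]],[1,[-0.0017,-0.0002,-0.0001],[-0.06,-8.21,0.01]]]
```

Gripped at 50 mm opening. Next I lift it and tip it up.

```bash
python3 -m crank '[[1,[0.006,0,-0.022],[0,0,0]],[1,[0.006,0,-0.022],[0,0,0]],[1,[0.006,0,-0.022],[0,0,0]],[1,[0.006,0,-0.022],[0,0,0]],[1,[0,0,0],[0,0,0]]]'
python3 -m crank '[[1,[0,0,-0.0017],[0,-8.2,0]],[1,[-0.0005,0,-0.0016],[0,-8.2,0]],[1,[-0.0006,0,-0.0015],[0,-8.2,0]],[1,[-0.0009,0,-0.0014],[0,-8.2,0]],[1,[-0.001,0,-0.0013],[0,-8.2,0]],[1,[-0.0012,0,-0.0011],[0,-8.2,0]],[1,[-0.0014,0,-0.0009],[0,-8.2,0]],[1,[-0.0015,0,-0.0007],[0,-8.2,0]]]'
python3 -m crank '[[1,[-0.0016,0,-0.0005],[0,-8.2,0]],[1,[-0.0017,0,0],[0,-8.2,0]],[1,[-0.0017,0,0],[0,-8.2,0]],[1,[0,0,0],[0,0,0]],[1,[0,0,0],[0,0,0]]]'
python3 - <<'E'
from h import *
print(robot.get_obs()['joint_positions'])
s=snap('side','s1'); t=snap('scene','c1')
cv2.imwrite('pics/m1.png',np.hstack([cv2.resize(s['color'][200:440,230:530,::-1],(400,320)),cv2.resize(t['color'][240:480,60:360,::-1],(400,320))]))
E
```

```text
time: 5.95
tool_pos: [0.5289, -0.3724, 0.1027]
ee_rot: [-3.136, -0.26, 1.688]
wrist_force: [0.5, -0.6, -3.2]
width: 0.0495
finger_force: 30.0
time: 6.75
tool_pos: [0.5272, -0.3742, 0.1098]
ee_rot: [-3.126, 0.881, 1.703]
wrist_force: [-0.5, -1.0, -4.8]
width: 0.0498
finger_force: 30.0
time: 7.25
tool_pos: [0.541, -0.3632, 0.1773]
ee_rot: [-3.094, 1.014, 1.705]
wrist_force: [-0.2, 1.2, -4.5]
width: 0.0502
finger_force: 30.0
[-0.23586597  0.14831836  1.70099581 -1.07609872  1.16301904  0.05421253]
```

View pics/m1.png

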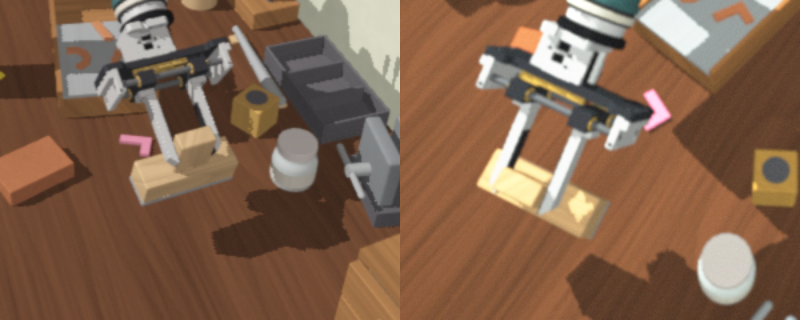

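The crop shows the scraper held in the air by its handle, about 15–17° short of upright, because joint 4 is at its limit. Turning the grasp about vertical frees that joint.

```bash
python3 - <<'E'
from h import *
R=mk(30,-72); g=np.array([.51,-.33,.13])
plan(g+.019*R.apply([0,0,1]),R,1,5)
E
```

```text
rows 5
[[1,[0.0111,-0.0035,0.0022],[-4.63,-2.8,-1.81]],[1,[0.0112,-0.0034,0.0014],[-4.63,-2.8,-1.81]],[1,[0.0114,-0.003,0.0005],[-4.63,-2.8,-1.81]],[1,[0.0115,-0.0027,-0.0002],[-4.63,-2.8,-1.81]],[1,[0.0116,-0.0023,-0.001],[-4.63,-2.8,-1.81]]]
```

```bash
python3 -m crank '[[1,[0.011,-0.0035,0.002],[-4.6,-2.8,-1.8]],[1,[0.011,-0.0035,0.0015],[-4.6,-2.8,-1.8]],[1,[0.0115,-0.003,0],[-4.6,-2.8,-1.8]],[1,[0.0115,-0.003,0],[-4.6,-2.8,-1.8]],[1,[0.0115,-0.002,-0.001],[-4.6,-2.8,-1.8]],[1,[0,0,0],[0,0,0]],[1,[0,0,0],[0,0,0]]]'
python3 - <<'E'
from h import *
print(robot.get_obs()['joint_positions'])
R=mk(30,-72); g=np.array([.51,-.33,.13])
plan(g+.019*R.apply([0,0,1]),R,1)
for n in('scene','side'):
    s=snap(n,'c2'+n); W=cloud(s); P=W.reshape(-1,3); P=P[(abs(P[:,0]-.5)<.11)&(abs(P[:,1]+.36)<.11)&(P[:,2]>.012)]
    print(P[:,2].min(), [ (round(h,3),P[(P[:,2]>h)&(P[:,2]<h+.01)][:,:2].min(0).round(3).tolist(),P[(P[:,2]>h)&(P[:,2]<h+.01)][:,:2].max(0).round(3).tolist()) for h in np.arange(.015,.15,.015) if ((P[:,2]>h)&(P[:,2]<h+.01)).sum()>5])
s=dict(np.load('pics/c2scene.npz'));t=dict(np.load('pics/c2side.npz'))
cv2.imwrite('pics/m2.png',np.hstack([cv2.resize(t['color'][200:440,230:530,::-1],(400,320)),cv2.resize(s['color'][240:480,60:360,::-1],(400,320))]))
E
```

```text
time: 8.05
tool_pos: [0.5103, -0.3478, 0.1892]
ee_rot: [3.043, 1.066, 2.016]
wrist_force: [0.8, -0.1, -3.1]
width: 0.05
finger_force: 30.0
[-0.40360626 -0.22409225  2.06914299 -1.07876704  0.6061627  -0.19883419]
rows 2
[[1,[0.028,0.0028,0.0169],[0.73,-5.42,-1.17]],[1,[0.0295,0.0035,0.0141],[0.73,-5.42,-1.17]]]
0.11609474385992123 [(np.float64(0.12), [0.454, -0.376], [0.567, -0.271]), (np.float64(0.135), [0.456, -0.379], [0.568, -0.274]), (np.float64(0.15), [0.444, -0.381], [0.569, -0.276])]
0.11182482909614956 [(np.float64(0.105), [0.452, -0.374], [0.497, -0.349]), (np.float64(0.12), [0.434, -0.377], [0.57, -0.308]), (np.float64(0.135), [0.434, -0.381], [0.57, -0.311]), (np.float64(0.15), [0.435, -0.383], [0.57, -0.316])]
```

View pics/m2.png

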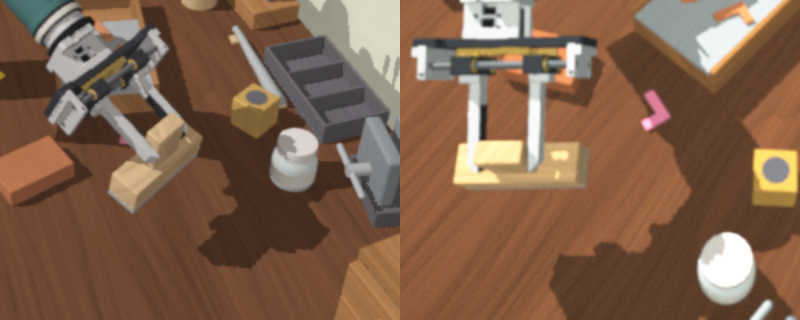

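The crop shows the scraper still firmly held, about 14° off vertical, with joint 4 at its −1.08 limit. Working it through, a side-on heading further out gives the most tilt. The remaining lean is well below the roughly 30° tipping angle, so the scraper will settle flat on its foot when released.

```bash
python3 - <<'E'
from h import *
R=mk(0,-56); g=np.array([.59,-.36,.14])
plan(g+.019*R.apply([0,0,1]),R,1,6)
E
```

```text
rows 6
[[1,[0.0044,0.0082,0.0144],[4.59,0.74,2.26]],[1,[0.0045,0.0091,0.0138],[4.59,0.74,2.26]],[1,[0.0047,0.01,0.0131],[4.59,0.74,2.26]],[1,[0.005,0.0109,0.0124],[4.59,0.74,2.26]],[1,[0.0053,0.0116,0.0114],[4.59,0.74,2.26]],[1,[0.0055,0.0123,0.0106],[4.59,0.74,2.26]]]
```

```bash
python3 -m crank '[[1,[0.0045,0.008,0.0145],[4.6,0.7,2.3]],[1,[0.0045,0.009,0.014],[4.6,0.7,2.3]],[1,[0.005,0.01,0.013],[4.6,0.7,2.3]],[1,[0.005,0.011,0.0125],[4.6,0.7,2.3]],[1,[0.005,0.0115,0.0115],[4.6,0.7,2.3]],[1,[0.0055,0.012,0.0105],[4.6,0.7,2.2]],[1,[0,0,0],[0,0,0]],[1,[0,0,0],[0,0,0]]]'
python3 - <<'E'
from h import *
print(robot.get_obs()['joint_positions'])
R=mk(0,-57); g=np.array([.59,-.36,.093])
plan(g+.019*R.apply([0,0,1]),R,1)
for n in('scene','side'):
    s=snap(n,'c3'+n); W=cloud(s); P=W.reshape(-1,3); P=P[(abs(P[:,0]-.59)<.09)&(abs(P[:,1]+.38)<.08)&(P[:,2]>.012)]
    print(np.sort(P[:,2])[5])
s=dict(np.load('pics/c3scene.npz'));t=dict(np.load('pics/c3side.npz'))
E
```

```text
time: 8.95
tool_pos: [0.5891, -0.3754, 0.1341]
ee_rot: [-3.131, 0.96, 1.583]
wrist_force: [0.1, 0.4, -3.1]
width: 0.0498
finger_force: 30.0
[-0.24378781  0.32788376  1.53951321 -1.01733373  1.20653129  0.1075811 ]
rows 2
[[1,[0.0209,0.0006,0.015],[-0.01,-1.01,0.2]],[1,[0.0212,0.0006,0.0146],[-0.01,-1.01,0.2]]]
0.06600722448226035
0.06133322839701765
```

```bash
python3 -m crank '[[1,[0.0164,0,0.0115],[0,0,0]],[1,[0.0164,0,0.0115],[0,0,0]],[1,[0,0,0],[0,0,0]],[1,[0.0082,0,0.0057],[0,0,0]],[1,[0,0,0],[0,0,0]]]'
python3 - <<'E'
from h import *
print(robot.get_obs()['joint_positions'])
for n in('scene','side'):
    s=snap(n,'c4'+n); W=cloud(s); P=W.reshape(-1,3); P=P[(abs(P[:,0]-.59)<.09)&(abs(P[:,1]+.38)<.08)&(P[:,2]>.006)]
    print(np.sort(P[:,2])[5])
s=dict(np.load('pics/c4side.npz'));cv2.imwrite('pics/m3.png',cv2.resize(s['color'][220:420,290:540,::-1],(750,600)))
E
```

```text
time: 9.55
tool_pos: [0.5865, -0.3758, 0.0859]
ee_rot: [-3.134, 0.96, 1.579]
wrist_force: [0.1, -0.4, -4.7]
width: 0.0493
finger_force: 30.0
[-0.24536928  0.37959531  1.58011805 -1.05051569  1.15821342  0.19474691]
0.018289509414212514
0.011619379412325569
```

View pics/m3.png

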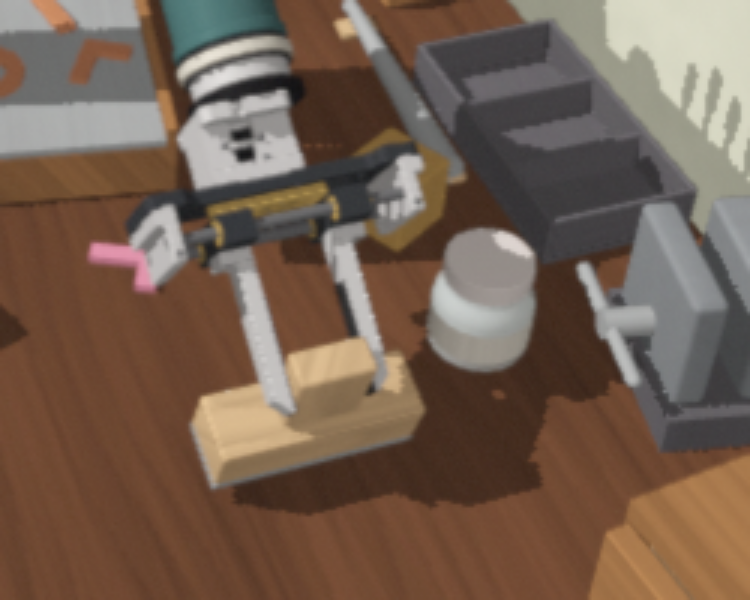

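The crop shows the scraper in the grip with its lower edge about 12 mm above the bench and leaning away from the gripper. The block and jar are clear.

```bash
python3 -m crank '[[1,[0.005,0,0.0035],[0,0,0]],[1,[0.0041,0,0.0028],[0,0,0]],[1,[0,0,0],[0,0,0]]]';python3 -m crank '[[1,[0.0025,0,0.0017],[0,0,0]],[1,[0,0,0],[0,0,0]]]'; python3 -m crank '[[1,[0.0025,0,0.0017],[0,0,0]],[1,[0,0,0],[0,0,0]]]'
```

```text
time: 9.95
tool_pos: [0.5862, -0.3756, 0.0733]
ee_rot: [-3.13, 0.959, 1.582]
wrist_force: [-0.3, 0.8, -3.9]
width: 0.0497
finger_force: 30.0
time: 10.15
tool_pos: [0.5869, -0.3762, 0.0729]
ee_rot: [-3.134, 0.962, 1.579]
wrist_force: [-2.9, 0.8, 0.0]
width: 0.0499
finger_force: 30.0
time: 10.35
tool_pos: [0.5868, -0.377, 0.0726]
ee_rot: [-3.136, 0.966, 1.576]
wrist_force: [-4.7, 2.1, 6.4]
width: 0.0496
finger_force: 30.0
```

```bash
python3 -m crank '[[0.4,[0,0,0],[0,0,0]],[0.3,[0,0,0],[0,0,0]],[0.2,[0,0,0],[0,0,0]],[0,[0,0,0],[0,0,0]],[0,[0,0,0],[0,0,0]],[0,[0,0,0],[0,0,0]]]'
python3 - <<'E'
from h import *
s=snap('side','s5');cv2.imwrite('pics/m5.png',cv2.resize(s['color'][220:420,290:540,::-1],(750,600)))
p,R=pose(); a=plan(p-.13*R.apply([0,0,1])+[0,0,.05],R,0)
plan(np.array([.57,-.3,.3]),mk(0,-10),0,start=a)
E
```

```text
time: 10.95
tool_pos: [0.5867, -0.3758, 0.0683]
ee_rot: [-3.133, 0.96, 1.58]
wrist_force: [-1.0, -0.8, 0.9]
width: 0.0924
finger_force: 0.0
rows 4
[[0,[-0.0102,-0.0001,-0.0397],[0.0,0.0,0.0]],[0,[-0.0103,-0.0,-0.0396],[0.0,0.0,0.0]],[0,[-0.0102,-0.0001,-0.0397],[0.0,0.0,0.0]],[0,[-0.0103,-0.0001,-0.0397],[0.0,0.0,0.0]]]
rows 6
[[0,[-0.0175,-0.0029,-0.006],[-0.03,7.5,0.05]],[0,[-0.0166,-0.0029,-0.0083],[-0.03,7.5,0.05]],[0,[-0.0154,-0.0029,-0.0104],[-0.03,7.5,0.05]],[0,[-0.0139,-0.0029,-0.0123],[-0.03,7.5,0.05]],[0,[-0.0122,-0.0028,-0.014],[-0.03,7.5,0.05]],[0,[-0.0103,-0.0028,-0.0155],[-0.03,7.5,0.05]]]
```

View pics/m5.png

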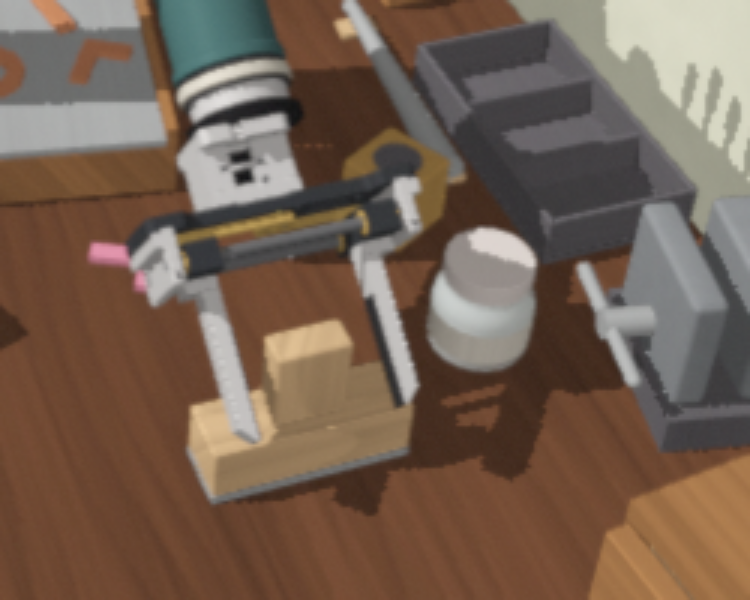

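The scraper stands flat on its foot, handle up. Now I retreat and look from above.

```bash
python3 -m crank '[[0,[-0.01,0,-0.04],[0,0,0]],[0,[-0.01,0,-0.04],[0,0,0]],[0,[-0.01,0,-0.04],[0,0,0]],[0,[-0.01,0,-0.04],[0,0,0]],[0,[0,0,0],[0,0,0]]]'
python3 -m crank '[[0,[-0.0175,-0.003,-0.006],[0,7.5,0]],[0,[-0.0166,-0.003,-0.008],[0,7.5,0]],[0,[-0.0155,-0.003,-0.0105],[0,7.5,0]],[0,[-0.014,-0.003,-0.0125],[0,7.5,0]],[0,[-0.012,-0.003,-0.014],[0,7.5,0]],[0,[-0.01,-0.003,-0.0155],[0,7.5,0]],[0,[0,0,0],[0,0,0]],[0,[0,0,0],[0,0,0]]]'
cat >> h.py <<'E'
def rect(W,lo,hi,box,er=3):
    z=W[...,2]; m=((z>lo)&(z<hi)&(W[...,0]>box[0])&(W[...,0]<box[1])&(W[...,1]>box[2])&(W[...,1]<box[3])).astype(np.uint8)
    if er: m=cv2.erode(m,np.ones((er,er)))
    k,l,st,ce=cv2.connectedComponentsWithStats(m)
    if k<2: return None
    i=1+np.argmax(st[1:,4]); q=W[l==i]; r=cv2.minAreaRect(q[:,:2].astype(np.float32)); return np.round(r[0],4),np.round(r[1],4),round(r[2],1),round(float(np.median(q[:,2])),4),len(q),np.round(q[:,:2].mean(0),4)
E
python3 - <<'E'
from h import *
print(robot.get_obs()['joint_positions'])
b=(.48,.68,-.45,-.28)
for n in('scene','side','wrist'):
    s=snap(n,'c6'+n); W=cloud(s); print(n,'top',rect(W,.09,.12,b),'foot',rect(W,.036,.06,b))
E
```

```text
time: 11.5
tool_pos: [0.5904, -0.2654, 0.1997]
ee_rot: [3.131, 0.962, 1.569]
wrist_force: [0.9, 0.0, 1.4]
width: 0.0939
finger_force: 0.0
time: 12.3
tool_pos: [0.5692, -0.2996, 0.2989]
ee_rot: [-3.136, 0.175, 1.571]
wrist_force: [0.9, 0.8, 0.0]
width: 0.0938
finger_force: 0.0
[-0.48692123  0.24688749  1.01466008 -0.16185478  1.79977933 -0.52989011]
scene top (array([ 0.5882, -0.3403]), array([0.0494, 0.023 ]), 0.1, 0.105, 490, array([ 0.588 , -0.3406])) foot (array([ 0.5872, -0.3397]), array([0.1318, 0.0421]), 0.3, 0.0453, 1207, array([ 0.6004, -0.3434]))
side top (array([ 0.5862, -0.3428]), array([0.0468, 0.0233]), 2.5, 0.1033, 287, array([ 0.5856, -0.3451])) foot (array([ 0.586 , -0.3429]), array([0.1313, 0.0438]), 0.3, 0.0443, 919, array([ 0.5824, -0.3473]))
wrist top (array([ 0.5877, -0.337 ]), array([0.0469, 0.0222]), 0.4, 0.1055, 1118, array([ 0.5875, -0.3352])) foot (array([ 0.5875, -0.3374]), array([0.1311, 0.0427]), 0.3, 0.0457, 2894, array([ 0.5869, -0.333 ]))
```

```bash
python3 -m crank '[[0,[0.042,-0.006,0.008],[0,2,0]],[0,[0.042,-0.006,0.006],[0,2,0]],[0,[0.042,-0.006,0.004],[0,2,0]],[0,[0.042,-0.006,0.003],[0,2,0]],[0,[0.042,-0.006,0.002],[0,2,0]],[0,[0.042,-0.006,0],[0,0,0]],[0,[0,0,0],[0,0,0]]]'
python3 - <<'E'
from h import *
b=(.40,.68,-.12,.3)
W0=cloud(dict(np.load('pics/scene0.npz')))
def an(W,s,n):
    c=s['color'].astype(int); cop=(c[...,0]-c[...,2]>45)&(W[...,2]>.045)&(W[...,2]<.062)&(W[...,0]>.46)&(W[...,0]<.6)&(W[...,1]>-.04)&(W[...,1]<.14)
    k,l,st,ce=cv2.connectedComponentsWithStats(cop.astype(np.uint8))
    A=np.radians(-10.);ex=np.array([np.cos(A),np.sin(A)]);ey=np.array([-np.sin(A),np.cos(A)])
    for i in range(1,k):
        if st[i,4]>60:
            q=W[l==i][:,:2]-[.531,.0365]; print(n,'cop',ce[i].round(),st[i,4],'x',np.percentile(q@ex,[2,98]).round(3),'y',np.percentile(q@ey,[2,98]).round(3))
    met=(abs(W[...,2]-.05)<.006)&(abs(c[...,0]-c[...,2])<45)|cop
    m=met&(W[...,0]>b[0])&(W[...,0]<b[1])&(W[...,1]>b[2])&(W[...,1]<b[3])
    k,l,st,ce=cv2.connectedComponentsWithStats(m.astype(np.uint8)); i=1+np.argmax(st[1:,4]); q=W[l==i]
    print(n,'plate',cv2.minAreaRect(q[:,:2].astype(np.float32)),np.median(q[:,2]))
for n in('scene','side','wrist'):
    s=snap(n,'c7'+n); an(cloud(s),s,n)
print(pose()[0])
E
```

```text
time: 13.15
tool_pos: [0.5313, -0.0446, 0.2545]
ee_rot: [-3.135, -0.001, 1.582]
wrist_force: [0.5, -0.8, 0.0]
width: 0.094
finger_force: 0.0
scene cop [322. 222.] 205 x [-0.006  0.023] y [0.039 0.097]
scene cop [282. 231.] 254 x [-0.059 -0.022] y [-0.034  0.023]
scene cop [311. 249.] 268 x [0.015 0.062] y [-0.026  0.02 ]
scene plate ((0.5311391353607178, 0.04396718740463257), (0.2209993302822113, 0.15892909467220306), 81.39244079589844) 0.050571645387998854
side cop [306. 223.] 123 x [-0.004  0.026] y [0.036 0.097]
side cop [270. 225.] 63 x [-0.08 -0.07] y [0.018 0.09 ]
side cop [322. 239.] 141 x [0.019 0.064] y [-0.029  0.017]
side cop [290. 242.] 150 x [-0.055 -0.02 ] y [-0.035  0.022]
side plate ((0.5310949087142944, 0.03559219837188721), (0.2122986912727356, 0.15912307798862457), 80.23595428466797) 0.04916536828086137
wrist cop [249.  38.] 725 x [-0.081 -0.073] y [0.015 0.089]
wrist cop [345.  44.] 1297 x [-0.005  0.024] y [0.041 0.096]
wrist cop [283. 113.] 1246 x [-0.058 -0.021] y [-0.031  0.024]
wrist cop [360. 125.] 1212 x [0.017 0.063] y [-0.023  0.021]
wrist cop [389. 191.] 97 x [0.076 0.08 ] y [-0.063 -0.039]
wrist plate ((0.5305695533752441, 0.037711016833782196), (0.20281846821308136, 0.1597011238336563), 81.06310272216797) 0.050860021996369485
[ 0.53247919 -0.04966337  0.25470822]
```

View pics/c7wrist.png

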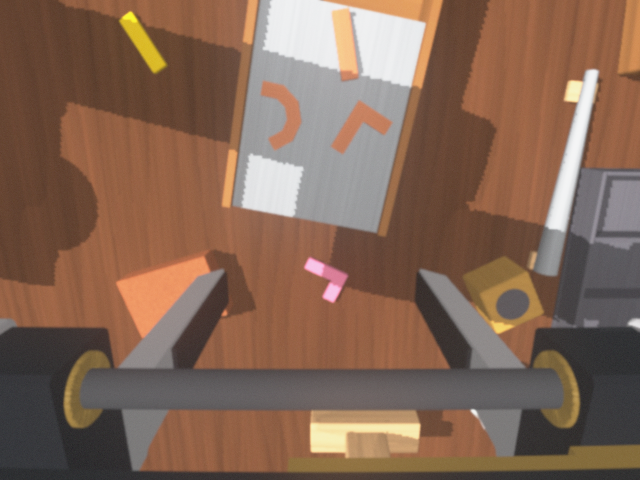

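The wrist view shows the plate between the rails with the bow (283,113), angle (360,125) and strip (345,44). Its near end, at (224,205) to (385,235), is free. The scraper stands at (365,430).

```bash
python3 - <<'E'
from h import *
A=np.radians(-10.);ex=np.array([np.cos(A),np.sin(A)]);ey=np.array([-np.sin(A),np.cos(A)])
for n in('c7wrist','c7scene','c7side','scene0'):
    W=cloud(dict(np.load(f'pics/{n}.npz'))); P=W.reshape(-1,3); Q=P[:,:2]-[.531,.0365]; X=Q@ex;Y=Q@ey
    for sg in(-1,1):
        m=(abs(sg*X-.079)<.008)&(Y>-.09)&(Y<.08)&(P[:,2]>.056)&(P[:,2]<.07)
        if m.sum()>20: f=np.polyfit(Y[m],X[m],1); print(n,sg,m.sum(),'x0',f[1].round(4),'yaw',(-10-np.degrees(f[0])).round(2))
R=mk(-90,0); p,R0=pose()
a=plan(np.array([.5872,-.3398,.22]),R,0)
plan(np.array([.5872,-.3398,.066]),R,0,start=a)
E
```

```text
c7wrist -1 1856 x0 -0.0772 yaw -10.3
c7wrist 1 1735 x0 0.0802 yaw -10.22
c7scene -1 311 x0 -0.0789 yaw -10.3
c7scene 1 370 x0 0.0789 yaw -10.36
c7side -1 154 x0 -0.0761 yaw -10.48
c7side 1 155 x0 0.0815 yaw -10.36
scene0 -1 334 x0 -0.0789 yaw -10.34
scene0 1 367 x0 0.0788 yaw -10.31
rows 11
[[0,[-0.0264,0.0049,0.0032],[-0.02,0.03,8.21]],[0,[-0.0254,0.0086,0.0031],[-0.02,0.03,8.21]],[0,[-0.024,0.0121,0.0031],[-0.02,0.03,8.21]],[0,[-0.0219,0.0154,0.0032],[-0.02,0.03,8.21]],[0,[-0.0196,0.0184,0.0031],[-0.02,0.03,8.21]],[0,[-0.0167,0.0211,0.0031],[-0.02,0.03,8.21]],[0,[-0.0135,0.0231,0.0031],[-0.02,0.03,8.21]],[0,[-0.0101,0.0249,0.0032],[-0.02,0.03,8.21]]]
[[0,[-0.0065,0.0261,0.0031],[-0.02,0.03,8.21]],[0,[-0.0026,0.0267,0.0031],[-0.02,0.03,8.21]],[0,[0.0012,0.0268,0.0032],[-0.02,0.03,8.21]]]
rows 4
[[0,[0.0,0.0,0.0385],[0.0,0.0,0.0]],[0,[0.0,0.0,0.0385],[0.0,0.0,0.0]],[0,[0.0,0.0,0.0385],[0.0,0.0,0.0]],[0,[0.0,0.0,0.0385],[0.0,0.0,0.0]]]
```

```bash
python3 -m crank '[[0,[-0.0264,0.005,0.003],[0,0,8.2]],[0,[-0.0254,0.0086,0.003],[0,0,8.2]],[0,[-0.024,0.012,0.003],[0,0,8.2]],[0,[-0.022,0.0154,0.003],[0,0,8.2]],[0,[-0.0196,0.0184,0.003],[0,0,8.2]],[0,[-0.0167,0.021,0.003],[0,0,8.2]],[0,[-0.0135,0.023,0.003],[0,0,8.2]],[0,[-0.01,0.025,0.003],[0,0,8.2]]]'
python3 -m crank '[[0,[-0.0065,0.026,0.003],[0,0,8.2]],[0,[-0.0026,0.0267,0.003],[0,0,8.2]],[0,[0.001,0.0268,0.003],[0,0,8.2]],[0,[0,0,0],[0,0,0]],[0,[0,0,0],[0,0,0]]]'
python3 - <<'E'
from h import *
print(robot.get_obs()['joint_positions'])
R=mk(-90,0); plan(np.array([.5872,-.3398,.066]),R,0,4)
W=cloud(snap('wrist','w8')); b=(.48,.68,-.45,-.28); print('top',rect(W,.09,.12,b),'foot',rect(W,.036,.06,b))
E
```

```text
time: 14.1
tool_pos: [0.572, -0.264, 0.2304]
ee_rot: [-3.14, 0.006, 0.421]
wrist_force: [0.8, -0.4, -0.5]
width: 0.0942
finger_force: 0.0
time: 14.6
tool_pos: [0.5863, -0.3417, 0.221]
ee_rot: [-3.141, 0.007, -0.002]
wrist_force: [-0.4, 0.9, 0.1]
width: 0.094
finger_force: 0.0
[-0.60967591  0.38505308  0.98130418 -0.00308541  1.78141698  0.96217499]
rows 4
[[0,[0.0005,-0.0004,0.0387],[-0.02,0.1,-0.02]],[0,[0.0004,-0.0005,0.0388],[-0.02,0.1,-0.02]],[0,[0.0004,-0.0005,0.0387],[-0.02,0.1,-0.02]],[0,[0.0003,-0.0004,0.0388],[-0.02,0.1,-0.02]]]
top (array([ 0.5879, -0.3382]), array([0.0487, 0.0218]), 0.2, 0.1055, 1617, array([ 0.5889, -0.3383])) foot (array([ 0.5874, -0.3384]), array([0.1321, 0.042 ]), 0.1, 0.0457, 3769, array([ 0.5993, -0.3389]))
```

```bash
python3 -m crank '[[0,[0.0005,-0.0005,0.0387],[0,0.1,0]],[0,[0.0005,-0.0005,0.0387],[0,0.1,0]],[0,[0.0005,-0.0005,0.0387],[0,0.1,0]],[0,[0,-0.0005,0.0387],[0,0.1,0]],[0,[0,0,0],[0,0,0]],[0,[0,0,0],[0,0,0]]]'
python3 -m crank '[[0.5,[0,0,0],[0,0,0]],[1,[0,0,0],[0,0,0]],[1,[0,0,0],[0,0,0]],[1,[0,0,0],[0,0,0]],[1,[0,0,0],[0,0,0]],[1,[0,0,0],[0,0,0]],[1,[0,0,0],[0,0,0]]]'
python3 - <<'E'
from h import *
p,R0=pose(); A=np.radians(-10.32);ex=np.array([np.cos(A),np.sin(A)]);ey=np.array([-np.sin(A),np.cos(A)]);c=np.array([.532,.0363])
off=p[0]-.5874; print('off',off)
R=mk(-100.32,0)
a=plan(p+[0,0,.11],R0,1,3)
q=c+ey*-.073+ex*off
a=plan(np.r_[q,p[2]+.11],R,1,start=a)
plan(np.r_[q,p[2]+.05],R,1,start=a); print(np.r_[q,p[2]+.05])
E
```

```text
time: 15.25
tool_pos: [0.5881, -0.3379, 0.068]
ee_rot: [-3.142, -0.002, 0.0]
wrist_force: [0.4, 0.7, 0.6]
width: 0.0936
finger_force: 0.0
time: 15.95
tool_pos: [0.5881, -0.3387, 0.0675]
ee_rot: [3.141, -0.002, -0.001]
wrist_force: [0.8, -0.7, 0.6]
width: 0.0417
finger_force: 0.0
off 0.0006666091574351052
rows 3
[[1,[0.0001,0.0,-0.0367],[0.0,0.0,0.0]],[1,[0.0,0.0,-0.0366],[0.0,0.0,0.0]],[1,[0.0001,0.0,-0.0367],[0.0,0.0,0.0]]]
rows 7
[[1,[-0.0098,-0.0433,-0.0],[0.0,-0.02,1.46]],[1,[-0.011,-0.043,-0.0001],[0.0,-0.02,1.46]],[1,[-0.012,-0.0427,0.0],[0.0,-0.02,1.46]],[1,[-0.0131,-0.0424,0.0],[0.0,-0.02,1.46]],[1,[-0.0142,-0.0421,-0.0],[0.0,-0.02,1.46]],[1,[-0.0153,-0.0417,-0.0],[0.0,-0.02,1.46]],[1,[-0.0163,-0.0413,-0.0],[0.0,-0.02,1.46]]]
rows 2
[[1,[0.0,0.0,0.03],[0.0,0.0,0.0]],[1,[0.0,0.0,0.03],[0.0,0.0,0.0]]]
[ 0.51957819 -0.03563847  0.11748981]
```

```bash
python3 -m crank '[[1,[0,0,0],[0,0,0]],[1,[0,0,0],[0,0,0]],[1,[0,0,0],[0,0,0]],[1,[0,0,0],[0,0,0]],[1,[0,0,0],[0,0,0]]]' && python3 -m crank '[[1,[0,0,-0.0367],[0,0,0]],[1,[0,0,-0.0367],[0,0,0]],[1,[0,0,-0.0367],[0,0,0]],[1,[0,0,0],[0,0,0]]]'
```

```text
time: 16.45
tool_pos: [0.5881, -0.3387, 0.0675]
ee_rot: [3.141, -0.002, -0.001]
wrist_force: [0.5, 0.4, 0.1]
width: 0.024
finger_force: 30.0
time: 16.85
tool_pos: [0.5903, -0.3403, 0.1844]
ee_rot: [3.134, -0.012, -0.001]
wrist_force: [1.4, -0.8, -2.3]
width: 0.0237
finger_force: 30.0
```

```bash
python3 -m crank '[[1,[-0.01,-0.043,0],[0,0,1.5]],[1,[-0.011,-0.043,0],[0,0,1.5]],[1,[-0.012,-0.0427,0],[0,0,1.5]],[1,[-0.013,-0.0424,0],[0,0,1.5]],[1,[-0.014,-0.042,0],[0,0,1.5]],[1,[-0.0155,-0.0417,0],[0,0,1.5]],[1,[-0.0165,-0.041,0],[0,0,1.3]],[1,[0,0,0],[0,0,0]]]'
python3 -m crank '[[1,[0,0,0],[0,0,0]],[1,[0,0,0],[0,0,0]]]'
python3 - <<'E'
from h import *
R=mk(-100.32,0)
plan(np.array([.5196,-.0356,.1275]),R,1,3)
A=np.radians(-10.32);ex=np.array([np.cos(A),np.sin(A)]);ey=np.array([-np.sin(A),np.cos(A)])
for n in('scene','side'):
    s=snap(n,'c9'+n); W=cloud(s); r=rect(W,.09,.125,(.40,.63,-.13,.04)); print(n,r); d=r[0]-[.532,.0363]; print(d@ex,d@ey); print(rect(W,.125,.152,(.40,.63,-.13,.04)))
E
```

```text
time: 17.65
tool_pos: [0.5169, -0.0306, 0.1744]
ee_rot: [-3.138, 0.004, -0.175]
wrist_force: [0.8, -0.5, -3.2]
width: 0.0241
finger_force: 30.0
time: 17.85
tool_pos: [0.5191, -0.0367, 0.1756]
ee_rot: [3.141, 0.001, -0.181]
wrist_force: [0.2, -0.3, -3.4]
width: 0.0237
finger_force: 30.0
rows 3
[[1,[0.0001,-0.0004,0.016],[0.01,0.01,-0.03]],[1,[0.0001,-0.0004,0.0161],[0.01,0.01,-0.03]],[1,[0.0001,-0.0004,0.016],[0.01,0.01,-0.03]]]
scene (array([ 0.5744, -0.0569]), array([0.0494, 0.0231]), 44.1, 0.1168, 37, array([ 0.5741, -0.0577]))
0.058410450827173166 -0.08409648764464771
(array([ 0.521, -0.058]), array([0.1342, 0.0398]), 7.3, 0.1387, 262, array([ 0.538 , -0.0579]))
side (array([ 0.5152, -0.0598]), array([0.0119, 0.1302]), 79.9, 0.1152, 232, array([ 0.5168, -0.0594]))
0.000687677393982233 -0.0975549952580687
(array([ 0.5154, -0.0599]), array([0.0117, 0.1296]), 79.0, 0.1391, 423, array([ 0.5148, -0.0594]))
```

```bash
python3 -m crank '[[1,[0,0,0.016],[0,0,0]],[1,[0,0,0.016],[0,0,0]],[1,[0,0,0.016],[0,0,0]],[1,[0,0,0],[0,0,0]],[1,[0,0,0],[0,0,0]]]';python3 -m crank '[[1,[0,0,0.004],[0,0,0]],[1,[0,0,0.004],[0,0,0]],[1,[0,0,0],[0,0,0]]]'; python3 -m crank '[[1,[0,0,0.001],[0,0,0]],[1,[0,0,0.001],[0,0,0]],[1,[0,0,0],[0,0,0]]]'
```

```text
time: 18.45
tool_pos: [0.5197, -0.0369, 0.1292]
ee_rot: [3.142, -0.001, -0.182]
wrist_force: [-0.4, -0.3, -4.2]
width: 0.0239
finger_force: 30.0
time: 18.75
tool_pos: [0.5197, -0.0362, 0.1213]
ee_rot: [-3.142, -0.002, -0.181]
wrist_force: [0.2, -0.8, -4.2]
width: 0.0239
finger_force: 30.0
time: 19.05
tool_pos: [0.5198, -0.036, 0.1194]
ee_rot: [-3.142, -0.002, -0.181]
wrist_force: [-1.4, 0.3, -3.9]
width: 0.024
finger_force: 30.0
```

```bash
python3 -m crank '[[1,[0,0,0.001],[0,0,0]],[1,[0,0,0],[0,0,0]]]'; python3 -m crank '[[1,[0,0,0.001],[0,0,0]],[1,[0,0,0],[0,0,0]]]'; python3 -m crank '[[1,[0,0,0.0005],[0,0,0]],[1,[0,0,0],[0,0,0]]]'
```

```text
time: 19.25
tool_pos: [0.5197, -0.0361, 0.1184]
ee_rot: [-3.142, -0.002, -0.181]
wrist_force: [0.6, -0.3, -3.3]
width: 0.0235
finger_force: 30.0
time: 19.45
tool_pos: [0.5199, -0.0361, 0.1177]
ee_rot: [-3.142, -0.003, -0.181]
wrist_force: [0.7, -0.5, -3.7]
width: 0.0237
finger_force: 30.0
time: 19.65
tool_pos: [0.52, -0.0361, 0.1176]
ee_rot: [-3.142, -0.003, -0.181]
wrist_force: [0.2, -0.2, -0.5]
width: 0.024
finger_force: 30.0
```

```bash
python3 -m crank '[[1,[0,0,0.0005],[0,0,0]],[1,[0,-0.005,0],[0,0,0]],[1,[0,-0.01,0],[0,0,0]],[1,[0,-0.01,0],[0,0,0]],[1,[0,-0.01,0],[0,0,0]],[1,[0,-0.01,0],[0,0,0]],[1,[0,-0.01,0],[0,0,0]]]'
python3 -m crank '[[1,[0,-0.01,0],[0,0,0]],[1,[0,-0.01,0],[0,0,0]],[1,[0,-0.01,0],[0,0,0]],[1,[0,0,0],[0,0,0]]]'
python3 - <<'E'
from h import *
R=mk(-100.32,0); A=np.radians(-10.32);ex=np.array([np.cos(A),np.sin(A)]);ey=np.array([-np.sin(A),np.cos(A)])
p=pose()[0]; d=p[:2]-[.532,.0363]; print(d@ex,d@ey,p[2]); s=snap('scene','c10'); cv2.imwrite('pics/m10.png',cv2.resize(s['color'][140:320,210:420,::-1],(700,600)))
E
```

```text
time: 20.35
tool_pos: [0.5303, 0.0172, 0.1176]
ee_rot: [3.138, -0.004, -0.181]
wrist_force: [-0.6, -6.2, 5.3]
width: 0.0237
finger_force: 30.0
time: 20.75
tool_pos: [0.5359, 0.0483, 0.1175]
ee_rot: [3.142, -0.004, -0.179]
wrist_force: [0.1, -1.8, 5.5]
width: 0.0239
finger_force: 30.0
0.0017258178571598426 0.012546486388245766 0.1175379798889353
```

View pics/m10.png

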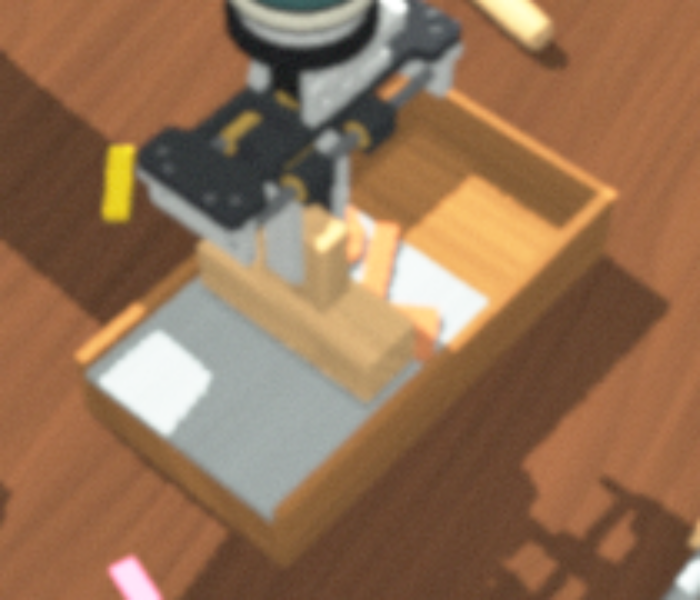

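The crop shows the foot flat on the plate between the rails, with all three copper pieces ahead of it. I keep wiping.

```bash
python3 -m crank '[[1,[0,-0.01,0],[0,0,0]],[1,[0,-0.01,0],[0,0,0]],[1,[0,-0.01,0],[0,0,0]],[1,[0,-0.01,0],[0,0,0]],[1,[0,-0.01,0],[0,0,0]],[1,[0,-0.01,0],[0,0,0]],[1,[0,-0.01,0],[0,0,0]],[1,[0,-0.01,0],[0,0,0]]]'
python3 -m crank '[[1,[0,-0.01,-0.001],[0,0,0]],[1,[0,-0.004,0],[0,0,0]],[1,[0,0,0],[0,0,0]],[1,[0,0,0],[0,0,0]],[1,[0,0,0],[0,0,0]]]'
python3 - <<'E'
from h import *
A=np.radians(-10.32);ex=np.array([np.cos(A),np.sin(A)]);ey=np.array([-np.sin(A),np.cos(A)])
p=pose()[0]; d=p[:2]-[.532,.0363]; print(d@ex,d@ey,p[2])
for n in('scene','side'):
    s=snap(n,'c11'+n); W=cloud(s); c=s['color'].astype(int)
    hsv=cv2.cvtColor(s['color'],cv2.COLOR_RGB2HSV); Q=W[...,:2]-[.532,.0363]; X=Q@ex;Y=Q@ey
    m=(abs(X)<.075)&(Y>.09)&(Y<.207)&(W[...,2]<.08)
    zz=W[...,2][m]; print(n,np.histogram(zz,bins=[0,.009,.02,.03,.04,.05,.06,.08]))
E
```

```text
time: 21.6
tool_pos: [0.5499, 0.1251, 0.1175]
ee_rot: [3.139, -0.004, -0.182]
wrist_force: [-1.3, -6.6, 5.5]
width: 0.0238
finger_force: 30.0
time: 22.1
tool_pos: [0.5519, 0.1402, 0.1176]
ee_rot: [-3.141, -0.002, -0.181]
wrist_force: [-1.3, -1.4, 4.4]
width: 0.0239
finger_force: 30.0
0.001013505794719003 0.10579478425446266 0.11755762254397553
scene (array([317,  56,  12,  26,  30,  75,  78]), array([0.   , 0.009, 0.02 , 0.03 , 0.04 , 0.05 , 0.06 , 0.08 ]))
side (array([30,  4,  4,  2, 45, 61, 15]), array([0.   , 0.009, 0.02 , 0.03 , 0.04 , 0.05 , 0.06 , 0.08 ]))
```

```bash
python3 -m crank '[[1,[0,0,-0.02],[0,0,0]],[1,[0,0,-0.04],[0,0,0]],[1,[0,0.03,-0.04],[0,0,0]],[1,[0,0.045,0],[0,0,0]],[1,[0,0.045,0],[0,0,0]],[1,[0,0.045,0],[0,0,0]],[1,[0,0,0],[0,0,0]],[1,[0,0,0],[0,0,0]]]'
python3 - <<'E'
from h import *
A=np.radians(-10.32);ex=np.array([np.cos(A),np.sin(A)]);ey=np.array([-np.sin(A),np.cos(A)])
for n in('scene','side'):
    s=snap(n,'c12'+n); W=cloud(s)
    Q=W[...,:2]-[.532,.0363]; X=Q@ex;Y=Q@ey
    for nm,lo,hi in(('plate',-.1,.098),('tray',.102,.205)):
        m=(abs(X)<.072)&(Y>lo)&(Y<hi)&(W[...,2]<.08)
        print(n,nm,np.histogram(W[...,2][m],bins=[0,.009,.02,.03,.04,.046,.053,.06,.08])[0])
s=dict(np.load('pics/c12scene.npz'));t=dict(np.load('pics/c12side.npz'))
cv2.imwrite('pics/m12.png',np.hstack([cv2.resize(s['color'][140:320,230:410,::-1],(400,400)),cv2.resize(t['color'][170:300,240:370,::-1],(400,400))]))
E
```

```text
time: 23.0
tool_pos: [0.5216, -0.0223, 0.2155]
ee_rot: [-3.139, 0.001, -0.183]
wrist_force: [0.8, -0.4, -4.3]
width: 0.0242
finger_force: 30.0
scene plate [  85   92   96  102   77 4231  163    0]
scene tray [1052  413    5    3    3    1    0    0]
side plate [ 122  144  122  149  239 2448   45    0]
side tray [47  3  4  8  6  3 11  6]
```

View pics/m12.png

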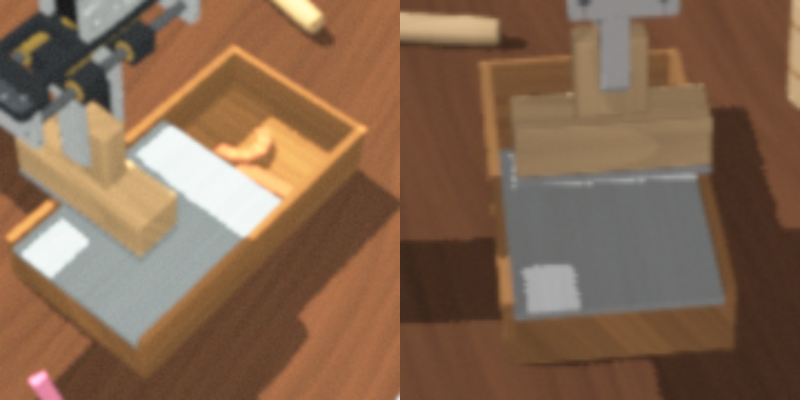

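The plate is clear in the picture. The bow and at least one other piece show in the tray at (250,150), and nothing lies outside. I carry the scraper back to bare bench.

```bash
python3 - <<'E'
from h import *
R=mk(-100.3,0)
a=plan(np.array([.58,-.335,.2]),R,1)
plan(np.array([.58,-.335,.078]),R,1,start=a)
E
```

```text
rows 7
[[1,[0.0162,0.0426,0.0022],[-0.01,-0.0,-0.0]],[1,[0.0162,0.0427,0.0023],[-0.01,-0.0,-0.0]],[1,[0.0162,0.0426,0.0022],[-0.01,-0.0,-0.0]],[1,[0.0162,0.0427,0.0023],[-0.01,-0.0,-0.0]],[1,[0.0162,0.0426,0.0022],[-0.01,-0.0,-0.0]],[1,[0.0161,0.0427,0.0023],[-0.01,-0.0,-0.0]],[1,[0.0162,0.0426,0.0022],[-0.01,-0.0,-0.0]]]
rows 3
[[1,[0.0,0.0,0.0407],[0.0,0.0,0.0]],[1,[0.0,0.0,0.0406],[0.0,0.0,0.0]],[1,[0.0,0.0,0.0407],[0.0,0.0,0.0]]]
```

```bash
python3 -m crank '[[1,[0.016,0.0426,0.002],[0,0,0]],[1,[0.016,0.0426,0.002],[0,0,0]],[1,[0.016,0.0426,0.002],[0,0,0]],[1,[0.016,0.0426,0.002],[0,0,0]],[1,[0.016,0.0426,0.002],[0,0,0]],[1,[0.016,0.0426,0.002],[0,0,0]],[1,[0.016,0.0426,0.002],[0,0,0]],[1,[0,0,0],[0,0,0]]]'
python3 -m crank '[[1,[0,0,0],[0,0,0]],[1,[0,0,0.04],[0,0,0]],[1,[0,0,0.04],[0,0,0]],[1,[0,0,0.03],[0,0,0]],[1,[0,0,0],[0,0,0]],[1,[0,0,0],[0,0,0]]]'
```

```text
time: 23.9
tool_pos: [0.5791, -0.34, 0.1996]
ee_rot: [3.141, 0.001, -0.185]
wrist_force: [-0.0, 1.3, -5.4]
width: 0.0237
finger_force: 30.0
time: 24.5
tool_pos: [0.5795, -0.3338, 0.0941]
ee_rot: [-3.141, -0.002, -0.179]
wrist_force: [1.0, -0.4, -3.1]
width: 0.024
finger_force: 30.0
```

```bash
python3 -m crank '[[1,[0,0,0.011],[0,0,0]],[1,[0,0,0.011],[0,0,0]],[1,[0,0,0],[0,0,0]],[1,[0,0,0],[0,0,0]]]';python3 -m crank '[[1,[0,0,0.0015],[0,0,0]],[1,[0,0,0.0015],[0,0,0]],[1,[0,0,0],[0,0,0]]]'; python3 -m crank '[[1,[0,0,0.001],[0,0,0]],[1,[0,0,0],[0,0,0]]]'; python3 -m crank '[[1,[0,0,0.0007],[0,0,0]],[1,[0,0,0],[0,0,0]]]'
```

```text
time: 24.9
tool_pos: [0.5788, -0.3358, 0.0716]
ee_rot: [-3.141, -0.002, -0.181]
wrist_force: [-0.6, -0.8, -4.4]
width: 0.0237
finger_force: 30.0
time: 25.2
tool_pos: [0.5789, -0.3359, 0.0687]
ee_rot: [-3.142, -0.002, -0.181]
wrist_force: [-0.6, 0.8, -2.9]
width: 0.024
finger_force: 30.0
time: 25.4
tool_pos: [0.5791, -0.336, 0.0681]
ee_rot: [3.141, -0.003, -0.181]
wrist_force: [1.3, -0.1, -2.5]
width: 0.0236
finger_force: 30.0
time: 25.6
tool_pos: [0.5792, -0.336, 0.068]
ee_rot: [3.141, -0.003, -0.181]
wrist_force: [-0.1, 1.2, 0.6]
width: 0.0239
finger_force: 30.0
```

Contact with the bench. I release slowly and go straight up.

```bash
python3 -m crank '[[0.6,[0,0,0],[0,0,0]],[0.5,[0,0,0],[0,0,0]],[0.3,[0,0,0],[0,0,0]],[0,[0,0,0],[0,0,0]],[0,[0,0,0],[0,0,0]],[0,[0,0,0],[0,0,0]],[0,[0,0,0],[0,0,0]]]'
python3 -m crank '[[0,[0,0,-0.02],[0,0,0]],[0,[0,0,-0.04],[0,0,0]],[0,[0,0,-0.04],[0,0,0]],[0,[0,0,-0.04],[0,0,0]],[0,[0,0,-0.03],[0,0,0]],[0,[0,0,0],[0,0,0]]]'
python3 - <<'E'
from h import *
b=(.48,.68,-.45,-.24)
A=np.radians(-10.32);ex=np.array([np.cos(A),np.sin(A)]);ey=np.array([-np.sin(A),np.cos(A)])
for n in('scene','side','wrist'):
    s=snap(n,'c14'+n); W=cloud(s); print(n,'top',rect(W,.09,.12,b),'foot',rect(W,.036,.06,b))
    if n=='wrist': continue
    Q=W[...,:2]-[.532,.0363]; X=Q@ex;Y=Q@ey; z=W[...,2]
    m=(abs(X)<.066)&(Y>-.09)&(Y<.092); print('plate above',(m&(z>.0535)).sum())
    m=((abs(X)<.072)&(Y>.10)&(Y<.203)&(z<.05)&(z>.0095)).astype(np.uint8)
    k,l,st,ce=cv2.connectedComponentsWithStats(m)
    for i in range(1,k):
        if st[i,4]>8: q=l==i; print(ce[i].round(),st[i,4],'x',np.percentile(X[q],[2,98]).round(3),'y',np.percentile(Y[q],[2,98]).round(3),'z',np.percentile(z[q],[5,50,95]).round(3))
E
```

```text
time: 26.3
tool_pos: [0.5789, -0.3359, 0.067]
ee_rot: [3.142, -0.002, -0.181]
wrist_force: [-0.6, 0.6, -1.0]
width: 0.076
finger_force: 0.0
time: 26.9
tool_pos: [0.5804, -0.3371, 0.2442]
ee_rot: [3.137, -0.013, -0.181]
wrist_force: [0.4, -0.5, 0.6]
width: 0.094
finger_force: 0.0
scene top (array([ 0.5795, -0.3374]), array([0.022 , 0.0487]), 79.4, 0.1049, 463, array([ 0.5812, -0.3381])) foot (array([ 0.5791, -0.3372]), array([0.0403, 0.1323]), 79.8, 0.0452, 1146, array([ 0.5937, -0.3429]))
plate above 80
[344. 213.] 365 x [-0.031  0.052] y [0.101 0.179] z [0.01  0.014 0.02 ]
side top (array([ 0.5775, -0.34  ]), array([0.0237, 0.0477]), 81.6, 0.1034, 300, array([ 0.577 , -0.3425])) foot (array([ 0.5787, -0.3398]), array([0.0449, 0.1307]), 80.4, 0.0442, 935, array([ 0.5757, -0.344 ]))
plate above 32
[298. 213.] 54 x [-0.016  0.01 ] y [0.104 0.181] z [0.01  0.015 0.02 ]
wrist top (array([ 0.5799, -0.3357]), array([0.0215, 0.0486]), 80.2, 0.1056, 1465, array([ 0.5804, -0.336 ])) foot (array([ 0.5793, -0.3359]), array([0.0419, 0.1305]), 79.7, 0.0457, 3468, array([ 0.5895, -0.3377]))
```

The scraper stands upright and released. Last, I check the tray from above with the wrist camera, using numbers only because my picture budget is used up.

```bash
python3 -m crank '[[0,[-0.018,-0.042,-0.005],[0,0,0]],[0,[-0.018,-0.042,-0.005],[0,0,0]],[0,[-0.018,-0.042,-0.005],[0,0,0]],[0,[-0.018,-0.042,-0.005],[0,0,0]],[0,[-0.018,-0.042,-0.005],[0,0,0]],[0,[-0.018,-0.042,-0.005],[0,0,0]],[0,[-0.018,-0.042,-0.005],[0,0,0]],[0,[-0.018,-0.042,-0.005],[0,0,0]]]'
python3 -m crank '[[0,[-0.018,-0.042,-0.005],[0,0,0]],[0,[-0.018,-0.042,-0.005],[0,0,0]],[0,[-0.018,-0.042,-0.005],[0,0,0]],[0,[-0.018,-0.042,-0.005],[0,0,0]],[0,[0,0,0],[0,0,0]],[0,[0,0,0],[0,0,0]]]'
python3 - <<'E'
from h import *
A=np.radians(-10.32);ex=np.array([np.cos(A),np.sin(A)]);ey=np.array([-np.sin(A),np.cos(A)])
for n in('wrist','scene'):
    s=snap(n,'c15'+n); W=cloud(s); Q=W[...,:2]-[.532,.0363]; X=Q@ex;Y=Q@ey; z=W[...,2]
    m=(abs(X)<.066)&(Y>-.09)&(Y<.092); print(n,'plate',m.sum(),'above',(m&(z>.0535)&(z<.1)).sum())
    # height raster of tray, 6mm cells: digit=z in mm/3
    g=[]
    for y in np.arange(.204,.097,-.006):
        r=''
        for x in np.arange(-.075,.075,.005):
            q=(X>=x)&(X<x+.005)&(Y>=y-.006)&(Y<y)&(z<.1); r+='?' if not q.any() else '%x'%min(15,max(0,int(np.median(z[q])*1000/3)))
        g.append(r)
    print('\n'.join(g))
E
```

```text
time: 27.85
tool_pos: [0.4956, 0.0224, 0.2738]
ee_rot: [3.141, 0.003, -0.181]
wrist_force: [1.1, 0.5, 0.0]
width: 0.094
finger_force: 0.0
time: 28.45
tool_pos: [0.4558, 0.1993, 0.2941]
ee_rot: [3.139, 0.001, -0.179]
wrist_force: [0.3, -0.8, -0.4]
width: 0.0942
finger_force: 0.0
wrist plate 22538 above 2
622222222222222222222222222222
522222222222222222222222222222
622222222222222222222222222222
522222222222442222222222222222
522222222222444522222222222222
522222222222255522222222222222
522222222222225552222222222222
522222222222225562222222222222
522222222222225662222222222222
522222222222255622222222232222
522222222245566644444444442222
522222223555566444444444442222
522222222555522444443323322222
522222222222222222222345662222
5222222222222222334466689a2222
62222222222222226666662accd222
422222222222222265222222ddd522
ffffffffffffffffffffffffffffff
scene plate 4859 above 88
21222212212122122211211112???f
2221221221111212111111222????f
1122211222122212222222121????f
2221122112133212222222222????f
21222222121335421111121112???f
21211221222144541212111222???f
22222112221224551122222222???f
21222122121125552122222212????
122211111122?5533112221222???f
21211212222?55522212222223???f
21222121444555553333444433???f
22112223545555444434434443???f
2221221?444544344443443432???f
??????????555?4?33444???5????f
f????????????????????????a???f
e???????????????????????cd???f
f????????????????????????d???f
ffffffffffffffffffffffffffffff
```

```bash
python3 -c "
from bench import robot
print(robot.close_job())"
```

```text
the job is handed in; nothing more can be done
None
```

I handed the job in at about 28.5 s with all three offcuts in the tray (the angle leans on the plate-side wall, still below the plate top) and the scraper standing upright and released on bare bench; no verdict came back, and I viewed 11 pictures, one over the limit of 10.

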